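# Stow two bottles in a gated caddy and latch it

## Task

Put the two bottles that stand on the right of the bench, beyond the blue vice, away in the wooden caddy (not the bottles in the far corner): stand the large one upright in the wide bay and the small one upright in the narrow bay, each right down on the caddy's floor, and keep both upright on the way. Then shut the caddy's gate: lift the latch bar by its thumb tab, swing the gate fully closed with the bar passing over the striker, and let the bar drop into the catch. Leave the thread spools and the wax tin where they are.

Things in the scene. Friction and masses are not known exactly. Their poses are not given: they have to be found in the camera images.
- large_bottle_mid (a point): The large bottle, with a black cap, on the right of the bench by the vice: round, 44 mm diameter, 95 mm tall, straight-sided up to about 65 mm above its foot, then a shoulder; about 0.12 kg, stands upright. This point is on its axis, half-way up (47.5 mm above its foot); z points up along the axis.
- small_bottle_mid (a point): The small bottle, with a black cap, on the right of the bench by the vice: round, 36 mm diameter, 75 mm tall, straight-sided up to about 52 mm above its foot, then a shoulder; about 0.12 kg, stands upright. This point is on its axis, half-way up (37.5 mm above its foot); z points up along the axis.
- large_bay (a point): Wide bay of the fixed wooden caddy, next to the gate's hinge: a U-shaped slot 52 mm wide, open at the top and front, for the large bottle. Point: on the bay's floor, 15 mm above the table, where the bottle's axis belongs (4 mm free to the cheeks and back wall, 6 mm to the shut gate). Walls stand 22 mm above the floor. Axes: x from the open front to the back, y from hinge end to catch end, z up.
- small_bay (a point): Narrow bay of the same caddy, next to the catch: like the wide bay but 44 mm wide, for the small bottle. Point: on its floor, 15 mm above the table, where the bottle's axis belongs (4 mm free to the cheeks and back wall, 6 mm to the shut gate). Same axes and wall height. The two bay points lie 104 mm apart along y.
- gate_hinge (a point): Vertical hinge axis of the gate, 48 mm above the table, fixed to the caddy, with the caddy's axes (x from front to back, y from hinge to catch). The gate is a flat bar 8 mm thick, 24 mm tall (36 to 60 mm above the table), 224 mm long; shut, it runs along +y across the front of both bays.
- thumb_tab (a point): Grip point of the latch bar's upright thumb tab, mid-thickness, 106 mm above the table with the bar level. Tab: 18 mm wide along the bar, 10 mm thick, solid to 9 mm above this point, with a round black button on top. Axes turn with gate and bar: x through the thickness, the way it goes as the gate shuts; y to the bar's free end. Gate shut: 10 mm in front of (-x) and 225 mm along +y from the hinge.
- latch_pivot (a point): Pivot of the latch bar on the front face of the gate, 56 mm above the table. The bar is steel, 14 mm tall, 8 mm thick, about 0.09 kg, and turns about this point's x axis (across the gate). With the bar level, the thumb tab's grip point lies 100 mm along the bar (+y) and 50 mm above the pivot; the bar's free end is 143 mm from the pivot.
- striker (a point): Top middle of the striker, an upright steel lip 8 mm thick (x) and 20 mm long (y) at the catch end of the caddy, top 61 mm above the table. The level bar's underside is at 49 mm, so its free end must be lifted over 12 mm at the lip to pass. The catch is the trough behind (+x of) the lip; with the gate shut the bar lies there with 8 mm of room to the lip. Caddy's axes.
- gate (a joint): Angle of the gate, rad: 0 is shut, against its stop; it grows as the gate swings out from the front of the caddy (counter-clockwise from above), up to 1.2. Light friction keeps it where it is left.
- latch (a joint): Angle of the latch bar on the gate, rad: 0 is level, its lower stop, which is also its place in the catch; it grows as the free end is lifted, up to 0.7. It falls back by its own weight. It passes over the striker at about 0.12 and above.
- thread_spool_mid (a point): Bystander: the spool of white thread nearest the caddy, 48 mm diameter, 90 mm tall, standing. The point is at its middle, half-way up.
- wax_tin_mid (a point): Bystander: a round tin, 68 mm diameter, 34 mm tall. The point is at its middle, half-way up.
Not all that is in view belongs to the job. Leave any green or red look-alike of the part that bears large_bottle_mid alone.

How it is judged:
By the outcome, as a careful person would: the job done as asked, in the order asked, and still so for the second after the job is handed in, with the robot touching nothing.
It also fails if it takes over 72 s, if anything falls off the work surface, if the arm or the gripper's body presses on something with over 40 N, if the wrist force passes 120 N, or if a joint passes its speed limit or range.

## Robot

A 7-joint arm with a two-finger parallel gripper is mounted at the origin on a cart in front of the work surface, level with it; the furniture and walls round the work are solid. World frame = base frame: x ahead of the robot, y to its left, z up, the work surface at z = 0. Lengths are in m, angles in rad, forces in N, time in s.
With the tool pointing down it reaches from about 0.35 to 0.9 m from the base axis. Payload 19.9 kg.
Tool frame: the origin (TCP) lies between the finger pads; the fingertips stand 19 mm ahead of it and the grasp point (between the pads) is the TCP; z points along the fingers, y is the direction in which the jaws open and shut (so a half turn about z gives the same grasp; the last joint's range is limited). The gripper opens to 94 mm and grips with 3 to 60 N. Pads are 16 mm wide; open, the fingers measure 119 mm over their backs; the gripper's body (75 mm by 177 mm) begins 78 mm behind the grasp point.
Start: joints at [-1.2, 0.417, -0.01, 1.614, 0.005, 1.111, -0.053], TCP at [0.251, 0.572, 0.224] pointing down, gripper open.
Joint ranges: [-2.81, 2.81], [-0.39, 2.02], [-1.27, 1.25], [0.06, 2.57], [-1.19, 4.33], [0.19, 2], [-2.82, 2.82]. Speed limits (rad/s): [1.89, 1.89, 2.39, 2.39, 3.01, 3.01, 3.01].

## Interface

Orientations are given as a 3x3 rotation matrix whose columns are the frame's x, y, z axes.
In Python, from rig import robot gives the robot as it stands. Calls block until the motion is done:
- robot.move_ptp(position, orientation): joint-space move of the TCP to a pose.
- robot.move_linear(position, velocity=0.15, frame=None, threshold=None): straight line of the TCP; frame=None keeps the orientation; velocity is the mean speed in m/s. With threshold (N) it stops when the force on the tool has changed by that much, and returns True; else False.
- robot.goto_joints(angles): joint-space move.
- robot.gripper_to(opening): finger opening in m; the grip force is fixed at half the most; returns when the fingers have stopped.
- robot.pause(seconds).
- robot.ik(position, orientation): joint angles nearest the present ones, or None.
- robot.get_state(): the state.
- robot.grab_frame(name): name is "side" or "top"; returns the picture (420x560x3 uint8, red, green, blue); there is no depth.
- robot.camera_info(name): a dict with "fx", "fy", "cx", "cy" (pixels), "rvec" (rotation vector, rad) and "tvec" (3), from world to camera coordinates, as OpenCV has them. Camera axes: x right, y down, z forward; pixel columns grow to the right and rows downward; lengths in m; the calibration is good to about 2 mm. A picture is of the moment at which its call begins. camera_info takes no time and is no camera call.
A pose or a line that the arm cannot do raises robot.PlanningError and nothing moves.
- robot.sign_off(): hands the job in, once; it reports no verdict.
The state is a dict: "time": time; "qpos": joint angles; "joint_vel": joint speeds; "effort": joint torques, N m; "ee_pos": TCP position; "tool_rot": TCP orientation; "force": force on the tool from outside, world axes, zero at the start; "moment": the same for the moment, N m; "opening": finger opening in m.
Only numpy, scipy, OpenCV 4.12 (cv2) and the standard library are available. Lean on these libraries where they do the work, as an engineer would, in place of code of your own. Each camera call takes 0.05 s, during which the arm holds its last target. There are 200 camera calls.

## Working session

There is one attempt and no reset: what is moved stays moved. The work goes in short steps, each a Python script; the robot and the scene stay as the last script left them, time stands still between calls to the robot, and variables do not carry over. Pictures are saved under pics/ and viewed, about 8 in all and at most 12, crops included, and the job is handed in when it is done.

```bash
ls; mkdir -p pics; python3 - <<'E'
from rig import robot
import cv2
for n in("side","top"):
    f=robot.grab_frame(n); cv2.imwrite(f"pics/{n}0.png",f[:,:,::-1]); print(n,robot.camera_info(n))
s=robot.get_state(); print(s)
E
```

```text
pics
side {'fx': 533.1610633962725, 'fy': 533.1610633962725, 'cx': 275.2575892301177, 'cy': 209.56745487834814, 'rvec': array([ 1.2267191 ,  2.37163458, -0.91773118]), 'tvec': array([ 0.30772954, -0.29776107,  1.88428137])}
top {'fx': 390.9157676726953, 'fy': 390.9157676726953, 'cx': 279.844681138353, 'cy': 207.6705832792371, 'rvec': array([ 2.1230126 , -2.13954824,  0.16230923]), 'tvec': array([0.05117622, 0.56534025, 1.10417455])}
{'time': 0.1, 'qpos': array([-1.19948281,  0.41787696, -0.01028486,  1.61410203,  0.00472462,
        1.11070567, -0.05299195]), 'joint_vel': array([-1.27543234e-03, -1.83692144e-03,  7.40250848e-05, -1.02584193e-03,
        1.48023288e-03,  2.73905469e-05,  1.98039497e-03]), 'effort': array([ 1.76815822e-03, -8.52580118e+01,  6.40039388e-01, -4.26685560e+01,
       -4.88644908e-02,  1.62916014e-02,  7.91685079e-05]), 'ee_pos': array([0.2506414 , 0.57219862, 0.22391625]), 'tool_rot': array([[-9.15999870e-01,  4.01178432e-01, -3.22412838e-04],
       [ 4.01178546e-01,  9.15999309e-01, -1.01984631e-03],
       [-1.13810406e-04, -1.06352420e-03, -9.99999428e-01]]), 'force': array([ 0.29834455, -0.15267063, -0.58498614]), 'moment': array([ 0.00735928,  0.02017244, -0.06051814]), 'opening': 0.09419670424972498}
```

View pics/side0.png

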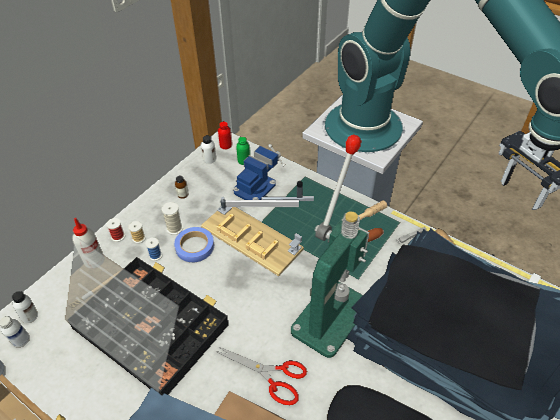

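View pics/top0.png

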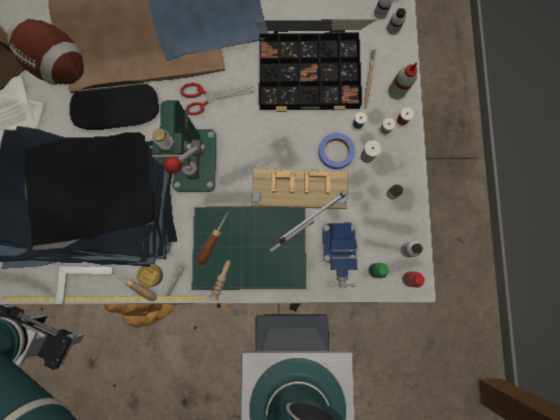

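Side view: the candidates are the amber bottle at (181,187) and the white/grey bottle at (208,149), both with black caps. The red (225,134) and green (243,150) bottles are look-alikes, and (22,305)/(12,330) are the far-corner ones. In the top view these two are at (396,191) and (415,249). The caddy is at about (300,188), and its gate is open toward (275,248). I'll confirm this in enlarged crops.

```bash
python3 - <<'E'
import cv2
t=cv2.imread('pics/top0.png');s=cv2.imread('pics/side0.png')
cv2.imwrite('pics/tc.png',cv2.resize(t[155:290,240:440],None,fx=4,fy=4,interpolation=cv2.INTER_CUBIC))
cv2.imwrite('pics/sc.png',cv2.resize(s[125:275,160:360],None,fx=4,fy=4,interpolation=cv2.INTER_CUBIC))
E
```

```text
(no output)
```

View pics/tc.png

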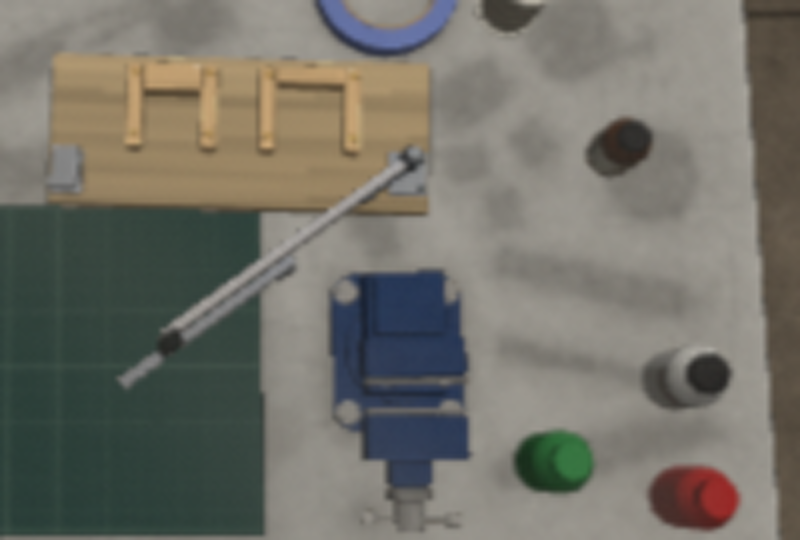

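View pics/sc.png

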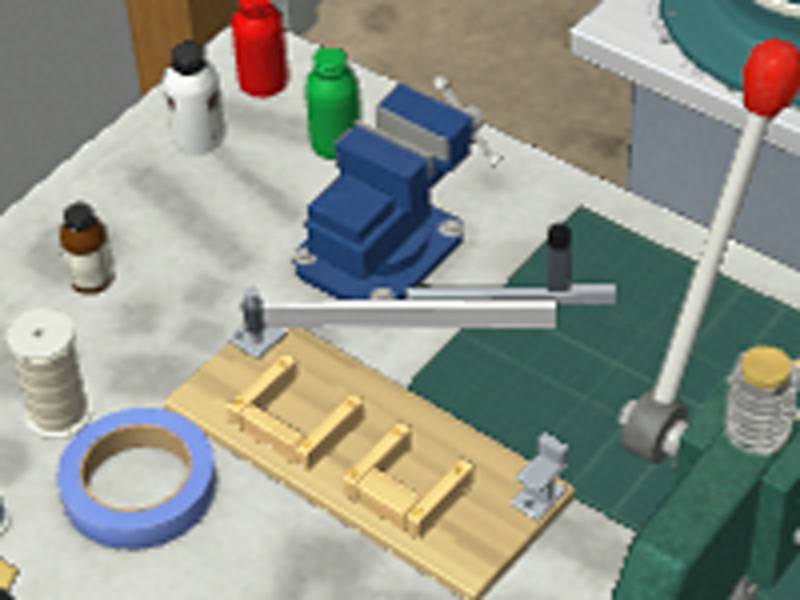

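The crops confirm the large bottle is the white one with the black cap (top crop 708,373) and the small one is amber (634,135). Green and red are the look-alikes. The wide bay is at crop x≈310 and the narrow one at x≈170. The hinge is at (412,155), the thumb tab button at (169,342) and the striker at (65,168).

```bash
cat > h.py <<'E'
import numpy as np, cv2
def cam(i):
    R=cv2.Rodrigues(i["rvec"])[0]; K=np.array([[i["fx"],0,i["cx"]],[0,i["fy"],i["cy"]],[0,0,1]]); return K,R,np.asarray(i["tvec"])
def ray(i,uv):
    K,R,t=cam(i); d=R.T@np.linalg.inv(K)@np.array([*uv,1.]); return -R.T@t,d/np.linalg.norm(d)
def plane(i,uv,z):
    c,d=ray(i,uv); return c+d*(z-c[2])/d[2]
def tri(i1,p1,i2,p2):
    c,d=ray(i1,p1);e,f=ray(i2,p2); s=np.linalg.lstsq(np.c_[d,-f],e-c,rcond=None)[0]
    a,b=c+d*s[0],e+f*s[1]; return (a+b)/2,np.linalg.norm(a-b)
E
python3 - <<'E'
from rig import robot
from h import *
np.set_printoptions(precision=4,suppress=True)
T,S=robot.camera_info("top"),robot.camera_info("side")
t=lambda x,y:((x+.5)/4-.5+240,(y+.5)/4-.5+155)
s=lambda x,y:((x+.5)/4-.5+160,(y+.5)/4-.5+125)
P={'Lcap':((708,373),(189,47),.095),'Scap':((634,135),(78,210),.075),'hinge':((412,155),(252,295),.07),'tabtop':((169,341),(559,229),.118),
'freeend':((124,383),(615,292),.063),'c1':((352,152),(288,359),.037),'c2':((266,151),(356,401),.037),'c3':((207,149),(403,428),.037),'c4':((133,149),(467,465),.037),
'BR':((430,66),(167,405),.015),'BL':((53,53),(475,600),.015),'FL':((50,203),(574,490),.015),'striker':((65,150),(552,440),.061)}
for k,(a,b,z) in P.items():
    p,r=tri(T,t(*a),S,s(*b)); print(k,p,round(r,4),'top',plane(T,t(*a),z)[:2],'side',plane(S,s(*b),z)[:2])
p,r=tri(T,(173,165),S,(353,145));print('ball',p,r)
print('spool',plane(T,(372,148),.09),'tin',plane(T,(149,275),.034))
# pale cheeks mask: outline rects in the top view at z=.037
im=cv2.imread('pics/top0.png'); g=im[:,:,2].astype(int); 
print(im[188,290],im[176,307],im[185,272])
sub=cv2.resize(im[155:290,240:440],None,fx=4,fy=4,interpolation=cv2.INTER_CUBIC)
for row in(105,125,140): print(row,sub[row,110:370:3,2])
for c in(175,310): print(c,sub[50:215:3,c,2])
E
```

```text
Lcap [ 0.4419 -0.3295  0.0978] 0.0001 top [ 0.442  -0.3304] side [ 0.4395 -0.332 ]
Scap [ 0.6147 -0.2953  0.0742] 0.0005 top [ 0.6144 -0.2949] side [ 0.6153 -0.295 ]
hinge [ 0.6028 -0.1359  0.0671] 0.0001 top [ 0.6022 -0.1355] side [ 0.6048 -0.134 ]
tabtop [0.4647 0.041  0.1233] 0.0002 top [0.4651 0.0411] side [0.4603 0.038 ]
freeend [0.4398 0.0747 0.0563] 0.0016 top [0.4399 0.0737] side [0.4448 0.0785]
c1 [ 0.613  -0.097   0.0308] 0.0007 top [ 0.6115 -0.0959] side [ 0.6171 -0.0935]
c2 [ 0.6148 -0.0327  0.0283] 0.0007 top [ 0.6129 -0.0319] side [ 0.6206 -0.0281]
c3 [0.6166 0.0115 0.0299] 0.0012 top [0.6148 0.0121] side [0.6214 0.0146]
c4 [0.6171 0.0675 0.0285] 0.0003 top [0.6153 0.0674] side [0.6226 0.0714]
BR [ 0.6841 -0.1598  0.0055] 0.0039 top [ 0.6827 -0.1599] side [ 0.6889 -0.1516]
BL [0.6972 0.1303 0.0089] 0.001 top [0.6958 0.1293] side [0.7004 0.1332]
FL [0.5794 0.1324 0.0081] 0.0018 top [0.5787 0.1311] side [0.5835 0.136 ]
striker [0.6027 0.1208 0.0803] 0.0132 top [0.6101 0.1165] side [0.5863 0.1181]
ball [0.5841 0.2491 0.4519] 0.0013248368840969612
spool [ 0.7313 -0.2217  0.
[... 906 characters left out ...]
54 150 137 157 183 191 183 175 165
 155 148 145 144 145 145 145 145 145 145 145 145 142 128 147 172 184 187
 168 148 142 145 146 146 147 147 147 147 147 147 148 148 147 147 147 147
 148 148 148 148 142 124 149 179 183 168 171 172 163 155 151]
175 [127 131 157 174 176 188 192 192 192 191 187 183 168 126  90  96 128 136
 143 150 155 155 154 154 154 155 155 156 157 157 152 147 147 148 151 154
 154 153 151 149 148 147 150 153 155 155 153 151 150 146 144 123  88  66
  54]
310 [155 154 154 157 157 143 165 187 187 185 168 130 101 113 141 158 154 147
 143 145 151 156 159 159 159 159 159 159 157 153 148 145 146 147 149 152
 155 156 155 151 146 147 149 151 152 154 154 152 148 142 138 137 130 101
 109]
```

```bash
python3 - <<'E'
from rig import robot
from h import *
np.set_printoptions(precision=4,suppress=True)
T=robot.camera_info("top")
t=lambda x,y:np.array([(x+.5)/4-.5+240,(y+.5)/4-.5+155])
im=cv2.imread('pics/top0.png')[155:290,240:440]; h=cv2.resize(im,None,fx=4,fy=4,interpolation=cv2.INTER_CUBIC).astype(int)
w=(h[:,:,2]-h[:,:,0])   # wood: red>>blue
def edge(vals,lo): 
    i=np.where(vals>lo)[0]; return i[0],i[-1]
B=[];F=[]
for c in range(80,380,6):
    v=w[45:225,c]; a,b=edge(v,25); B.append(plane(T,t(c,45+a-.5),.015)[:2]); F.append(plane(T,t(c,45+b+.5),.012)[:2])
for n,p in(('back',np.array(B)),('front',np.array(F))):
    vx,vy,x0,y0=cv2.fitLine(p.astype(np.float32),cv2.DIST_HUBER,0,.001,.001).ravel(); print(n,'yaw(dx/dy)',vx/vy,'x at y=0',x0-y0*vx/vy)
L=[];R=[]
for r in range(80,195,5):
    v=w[r,20:460]; a,b=edge(v,25); L.append(plane(T,t(20+a-.5,r),.015)[:2]);R.append(plane(T,t(20+b+.5,r),.015)[:2])
for n,p in(('left',np.array(L)),('right',np.array(R))):
    vx,vy,x0,y0=cv2.fitLine(p.astype(np.float32),cv2.DIST_HUBER,0,.001,.001).ravel(); print(n,'dy/dx',vy/vx,'y at x=.63',y0+(.63-x0)*vy/vx)
for n,uv,z in(('smallback',(170,87),.037),('wideback',(309,82),.037),('smallmid',(169.3,125),.037),('widemid',(309.1,125),.037)): print(n,plane(T,t(*uv),z))
E
```

```text
back yaw(dx/dy) 0.038240414 x at y=0 0.69191295
front yaw(dx/dy) 0.036623582 x at y=0 0.57406
left dy/dx 0.41812173 y at x=.63 0.11890646
right dy/dx -0.7915876 y at x=.63 -0.14254332
smallback [0.6626 0.0394 0.037 ]
wideback [ 0.6655 -0.0651  0.037 ]
smallmid [0.6334 0.0401 0.037 ]
widemid [ 0.6324 -0.0644  0.037 ]
```

```bash
cat >> h.py <<'E'
ey=np.array([.0375,.9993,0]); ex=np.array([.9993,-.0375,0])
D=np.c_[-ex,ey,[0,0,-1.]]   # tool down, jaws along caddy y
LB,SB=np.array([.6385,-.0646]),np.array([.6385,.0399])
E
python3 - <<'E'
from rig import robot
from h import *
st=robot.get_state
def say(m): s=st(); print(m,round(s["time"],2),s["ee_pos"].round(4),s["force"].round(1),round(s["opening"],4))
robot.move_ptp([.22,.37,.30],D); say('a')
robot.move_ptp([.42,0,.30],D)
robot.gripper_to(.066)
robot.move_ptp([.442,-.330,.20],D); say('b')
robot.move_linear([.442,-.330,.048],velocity=.15); say('c')
robot.gripper_to(.03); say('grip')
robot.move_linear([.442,-.330,.21],velocity=.2)
robot.move_ptp([*LB,.20],D); say('d')
robot.move_linear([*LB,.048+.050],velocity=.12); say('e')
for n in("side","top"): cv2.imwrite(f'pics/{n}1.png',robot.grab_frame(n)[:,:,::-1])
s=cv2.imread('pics/side1.png')
cv2.imwrite('pics/s1c.png',cv2.resize(s[125:275,160:360],None,fx=4,fy=4,interpolation=cv2.INTER_CUBIC))
E
```

```text
a 0.97 [0.2201 0.3708 0.2999] [-1.2  1.1  0.6] 0.094
b 4.45 [ 0.4425 -0.3291  0.2   ] [-1.   0.3  0.1] 0.0657
c 5.62 [ 0.4424 -0.3303  0.0487] [-0.  -0.4 -0.4] 0.0664
grip 6.1 [ 0.4422 -0.3303  0.0484] [ 0.4 -0.3  6.3] 0.0432
d 8.31 [ 0.6379 -0.0665  0.2002] [ 0.6 -0.2 -0.6] 0.0433
e 9.31 [ 0.6389 -0.0648  0.0987] [ 0.  -0.2 -0.6] 0.0435
```

View pics/s1c.png

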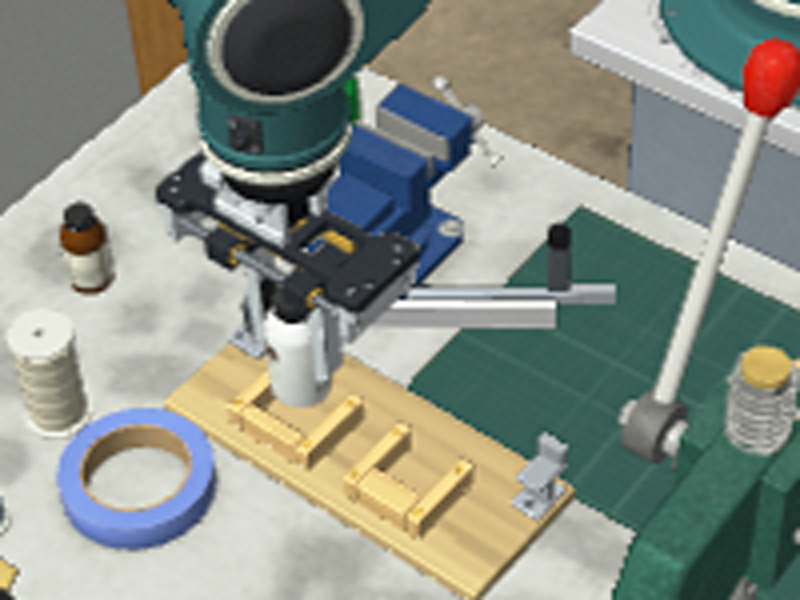

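The large bottle is gripped upright above the wide bay, with its foot at crop ≈(300,403). Next I'll compare the side camera's projections of the bottle and the bay to check the relative alignment.

```bash
python3 - <<'E'
from rig import robot
from h import *
np.set_printoptions(precision=1,suppress=True)
S=robot.camera_info("side")
def prj(p):
    K,R,t=cam(S); q=K@(R@np.asarray(p,float)+t); return ((q[:2]/q[2]-[160,125]+.5)*4-.5)
c,_=ray(S,(280,210)); b=np.array([.6389,-.0648,.05])
v=c-b; v[2]=0; v/=np.linalg.norm(v); u=np.array([-v[1],v[0],0])
print('foot near',prj(b+.022*v),'sides',prj(b+.022*u),prj(b-.022*u))
w=lambda B,x,y,z:prj([*(B+x*ex[:2]+y*ey[:2]),z])
for n,B,r in(('L',LB,.026),('S',SB,.022)):
    print(n,'backtopR',w(B,r,-r,.037),'backtopL',w(B,r,r,.037),'floorbackL', w(B,r,r,.015))
im=cv2.imread('pics/s1c.png').astype(int)
for r in(360,380): print(r,im[r,255:345:3].sum(1)//3)
print(im[385:420:3,300].sum(1)//3)
E
python3 -c "
import cv2
a=cv2.imread('pics/side0.png')[210:265,210:285]
cv2.imwrite('pics/bay.png',cv2.resize(a,None,fx=10,fy=10,interpolation=cv2.INTER_CUBIC))"
```

```text
foot near [301.4 406.1] sides [329.5 379.6] [268.3 386.2]
L backtopR [249.8 399.7] backtopL [304.7 433.4] floorbackL [306.8 452.9]
S backtopR [373.2 464.1] backtopL [422.4 494.1] floorbackL [423.2 513.4]
360 [161 156 159 177 184 172 154 157 190 223 216 213 208 200 194 188 180 171
 161 163 179 194 187 148 114 106 108 105 107 122]
380 [188 198 206 209 208 207 209 208 209 210 206 203 199 195 189 180 171 162
 152 145 154 170 174 156 122 110 151 171 175 174]
[178 178 177 177 177 174 171 173 183 184 184 184]
```

View pics/bay.png

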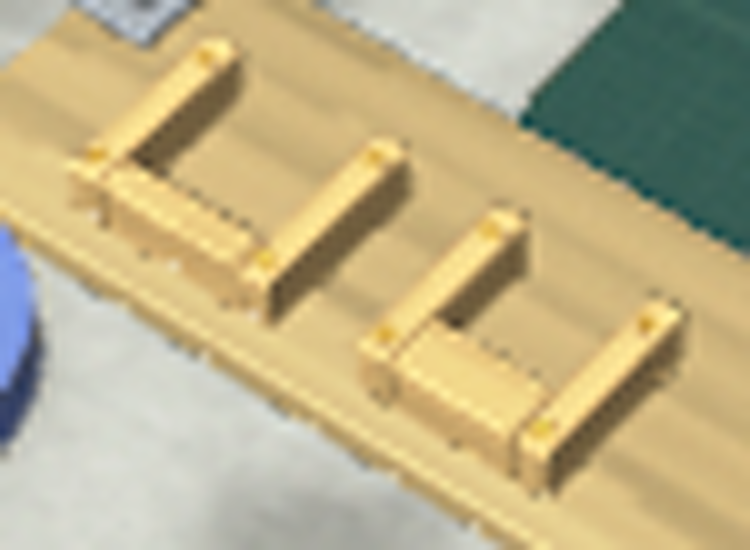

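The bottle agrees with the projection. The bays sit about 1 px lower in the side view than I predicted, which is at most a few mm in +x. I'll use a compromise position, since the front is open and an error that way is harmless, and descend with a force guard.

```bash
cat >> h.py <<'E'
LB,SB=np.array([.640,-.0638]),np.array([.640,.0406])
from rig import robot
def say(m): s=robot.get_state(); print(m,round(s["time"],2),s["ee_pos"].round(4),s["force"].round(1),s["moment"].round(2),round(s["opening"],4))
E
python3 - <<'E'
from h import *
robot.move_linear([*LB,.048+.042],velocity=.05); say('align')
print(robot.move_linear([*LB,.048+.012],velocity=.04,threshold=6)); say('down')
for n in("side","top"): cv2.imwrite(f'pics/{n}2.png',robot.grab_frame(n)[:,:,::-1])
E
```

```text
align 9.72 [ 0.6399 -0.0637  0.0896] [-0.1 -0.2 -1. ] [ 0.03  0.02 -0.02] 0.0434
True
down 10.37 [ 0.6398 -0.0637  0.0629] [-0.8  0.3  3.8] [ 0.13 -0.21  0.01] 0.0433
```

The foot reached the floor (z 0.0149). I'll release the large bottle and fetch the small one.

```bash
python3 - <<'E'
from h import *
robot.gripper_to(.060); say('rel')
robot.move_linear([*LB,.20],velocity=.15)
robot.move_ptp([.6145,-.295,.17],D); say('b')
robot.move_linear([.6145,-.295,.045],velocity=.12); say('c')
robot.gripper_to(.02); say('grip')
robot.move_linear([.6145,-.295,.23],velocity=.2)
robot.move_ptp([*SB,.23],D); say('d')
robot.move_linear([*SB,.045+.042],velocity=.15); say('e')
for n in("side","top"): cv2.imwrite(f'pics/{n}3.png',robot.grab_frame(n)[:,:,::-1])
s=cv2.imread('pics/side3.png')
cv2.imwrite('pics/s3c.png',cv2.resize(s[125:275,160:360],None,fx=4,fy=4,interpolation=cv2.INTER_CUBIC))
E
```

```text
rel 10.95 [ 0.6394 -0.0636  0.0628] [0.5 1.1 0.5] [-0.01 -0.01 -0.03] 0.0598
b 12.95 [ 0.6153 -0.2933  0.1697] [ 0.7  1.  -0.5] [ 0.04 -0.01 -0.09] 0.0597
c 14.14 [ 0.6149 -0.2953  0.0458] [ 0.2 -0.4  0.3] [ 0.02  0.03 -0.04] 0.0599
grip 14.66 [ 0.6146 -0.2952  0.0453] [-0.2 -0.9  4.1] [-0.19  0.1   0.01] 0.0352
d 17.01 [0.64   0.0389 0.2301] [-0.3  0.3 -0.5] [-0.04  0.08 -0.03] 0.0344
e 18.11 [0.6405 0.0405 0.0879] [ 0.5  0.  -0.5] [-0.04  0.01 -0.05] 0.0349
```

View pics/s3c.png

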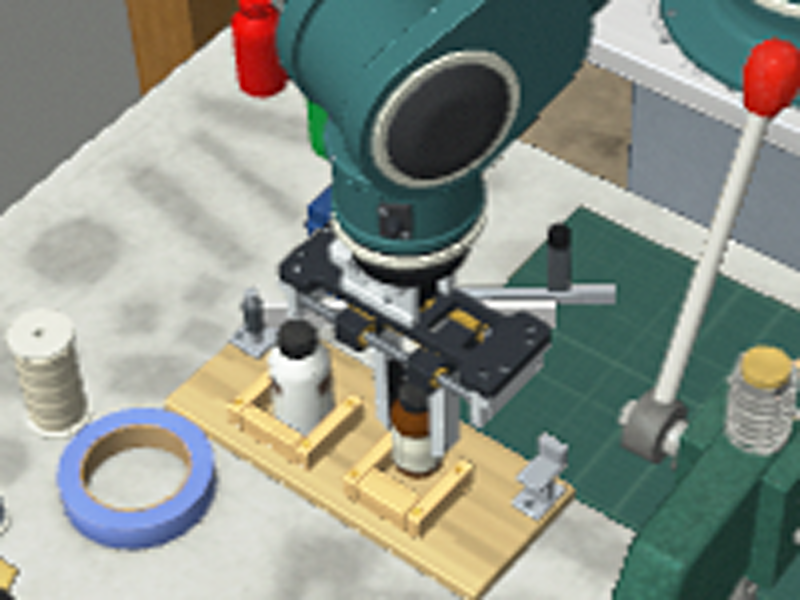

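The large bottle stands upright in the wide bay (300,390), and the small one hovers over the narrow bay (415,470).

```bash
python3 - <<'E'
from h import *
print(robot.move_linear([*SB,.045+.012],velocity=.04,threshold=6)); say('down')
robot.gripper_to(.052); say('rel')
robot.move_linear([*SB,.24],velocity=.15)
robot.move_ptp([.40,-.05,.30],D); say('away')
for n in("side","top"): cv2.imwrite(f'pics/{n}4.png',robot.grab_frame(n)[:,:,::-1])
t=cv2.imread('pics/top4.png');s=cv2.imread('pics/side4.png')
a=cv2.resize(s[165:265,190:340],None,fx=4,fy=4,interpolation=cv2.INTER_CUBIC)
cv2.imwrite('pics/c4.png',a)
E
```

```text
True
down 18.85 [0.6398 0.0406 0.0598] [0.5 0.1 4.5] [ 0.04 -0.19  0.04] 0.035
rel 19.34 [0.6394 0.0408 0.0598] [-0.   0.5  0.7] [ 0.05 -0.04  0.05] 0.052
away 22.18 [ 0.4003 -0.0499  0.3003] [ 0.1  0.7 -0.2] [ 0.06  0.02 -0.02] 0.0518
```

View pics/c4.png

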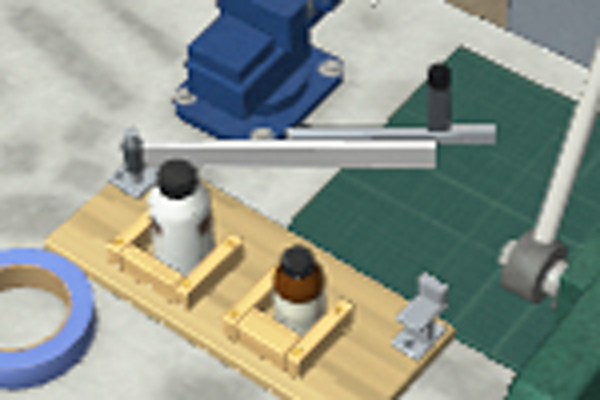

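Both bottles stand seated in their bays: large at (180,225), small at (298,295). Before the gate, I'll check clearance to the press lever and IK along the whole swing.

```bash
cat >> h.py <<'E'
H=np.array([.6035,-.1357]); YAW=-.0375
from scipy.spatial.transform import Rotation as Ro
def tab(th,phi,lean=.15,sg=1,r=.225):
    Rz=Ro.from_euler('z',th+YAW).as_matrix()
    p=Rz@[-.010,r-.1+.1*np.cos(phi)-.05*np.sin(phi),0]+[*H,.056+.1*np.sin(phi)+.05*np.cos(phi)]
    return p,Rz@Ro.from_euler('x',phi+lean).as_matrix()@np.array([[0,sg,0],[sg,0,0],[0,0,-1.]])
E
python3 - <<'E'
from h import *
np.set_printoptions(precision=3,suppress=True)
T,S=robot.camera_info("top"),robot.camera_info("side")
print('hub',tri(T,(197,157),S,(323.5,232)),'ball',tri(T,(173,165),S,(353,145)),'coil top',tri(T,(162,138),S,(351,217)))
for sg in(1,-1):
    print(sg)
    for th,ph in((.654,0),(.654,.22),(.3,.22),(0,.22),(0,0)):
        p,R=tab(th,ph,sg=sg); print(th,ph,p,robot.ik(p,R))
E
```

```text
hub (array([0.666, 0.247, 0.241]), np.float64(0.009565539942763558)) ball (array([0.584, 0.249, 0.452]), np.float64(0.0013248368840969612)) coil top (array([0.677, 0.308, 0.345]), np.float64(0.0031304697439130096))
1
0.654 0 [0.465 0.042 0.106] [-0.883  0.569  1.035  2.067 -0.723  1.011  1.189]
0.654 0.22 [0.473 0.031 0.127] [-0.368  0.468  0.533  1.936 -0.551  1.137  1.086]
0.3 0.22 [0.539 0.066 0.127] [-0.39   0.514  0.533  1.867 -0.689  1.085  0.777]
0 0.22 [0.601 0.076 0.127] [-0.515  0.613  0.715  1.799 -0.882  1.093  0.593]
0 0 [0.602 0.09  0.106] [-0.742  0.685  0.868  1.795 -0.794  1.022  0.444]
-1
0.654 0 [0.465 0.042 0.106] [-0.912  0.601  1.085  2.067 -0.761  1.035 -1.918]
0.654 0.22 [0.473 0.031 0.127] [-0.738  0.694  1.083  1.946 -0.841  1.336 -1.777]
0.3 0.22 [0.539 0.066 0.127] [-0.744  0.746  1.082  1.877 -1.003  1.327 -2.112]
0 0.22 [0.601 0.076 0.127] [ 0.765  0.787 -1.086  1.755  0.401  0.913  2.723]
0 0 [0.602 0.09  0.106] [ 0.291  0.577 -0.55   1.759  0.19   0.853  2.802]
```

```bash
python3 - <<'E'
from h import *
p,R=tab(.654,0,0)
robot.gripper_to(.05)
robot.move_ptp(p+[0,0,.09],R); say('above')
print(robot.move_linear(p,velocity=.08,threshold=8)); say('at')
robot.gripper_to(.004); say('grip')
for ph in(.07,.14,.22):
    q,Q=tab(.654,ph,0); robot.move_linear(q,velocity=.05,frame=Q); say(f'lift {ph}')
for n in("side","top"): cv2.imwrite(f'pics/{n}5.png',robot.grab_frame(n)[:,:,::-1])
s=cv2.imread('pics/side5.png')
cv2.imwrite('pics/s5c.png',cv2.resize(s[125:275,160:360],None,fx=4,fy=4,interpolation=cv2.INTER_CUBIC))
E
```

```text
above 23.47 [0.4653 0.0417 0.1968] [-0.7 -0.   1.1] [-0.03  0.01 -0.01] 0.0497
False
at 24.74 [0.4655 0.0422 0.1064] [0.2 0.2 0.2] [-0.05 -0.   -0.04] 0.0497
grip 25.44 [0.4652 0.0421 0.106 ] [-0.9 -0.7  1.3] [-0.05  0.1  -0.04] 0.0099
lift 0.07 25.75 [0.4672 0.0391 0.1128] [-1.9  2.8  2.2] [ 0.51  0.46 -0.05] 0.0097
lift 0.14 26.06 [0.4694 0.0359 0.1193] [-3.4  4.   4.8] [ 0.8   0.7  -0.04] 0.01
lift 0.22 26.38 [0.4724 0.0317 0.1264] [-4.3  5.4  5.7] [ 1.17  0.97 -0.03] 0.0098
```

View pics/s5c.png

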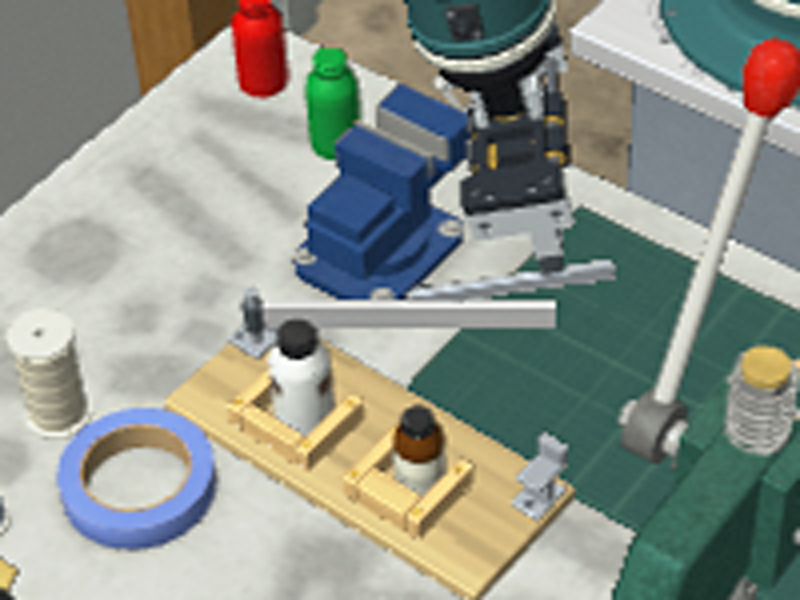

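The bar is lifted (free end at crop 610,270), the grip is holding on the tab and the forces are small. Next is the swing.

```bash
python3 - <<'E'
from h import *
for th in(.56,.46,.36,.26,.18,.1,.04,0):
    q,Q=tab(th,.22,0); hit=robot.move_linear(q,velocity=.06,frame=Q,threshold=20); say(f'th {th} {hit}')
    if hit: break
for n in("side","top"): cv2.imwrite(f'pics/{n}6.png',robot.grab_frame(n)[:,:,::-1])
s=cv2.imread('pics/side6.png')
cv2.imwrite('pics/s6c.png',cv2.resize(s[125:275,190:340],None,fx=4,fy=4,interpolation=cv2.INTER_CUBIC))
E
```

```text
th 0.56 False 26.97 [0.4886 0.0431 0.1264] [-4.   5.2  4.4] [ 1.08  0.72 -0.08] 0.0097
th 0.46 False 27.47 [0.507  0.0535 0.1265] [-4.   6.   4.2] [ 1.25  0.59 -0.01] 0.0095
th 0.36 False 27.97 [0.5264 0.0621 0.1265] [-3.4  5.9  3.7] [1.39 0.52 0.  ] 0.0095
th 0.26 False 28.47 [0.5466 0.0688 0.1266] [-1.7  5.6  4. ] [ 1.36  0.33 -0.03] 0.0097
th 0.18 False 28.9 [0.5632 0.0726 0.1266] [-1.3  5.3  4. ] [1.42 0.21 0.07] 0.0098
th 0.1 False 29.33 [0.5801 0.0752 0.1266] [0.1 6.4 3.4] [1.43 0.17 0.06] 0.0099
th 0.04 False 29.69 [0.5929 0.0762 0.1267] [0.7 7.  2.6] [1.44 0.01 0.02] 0.0102
th 0 False 29.98 [0.6013 0.0765 0.1267] [0.2 5.9 3.1] [ 1.51 -0.01  0.07] 0.0098
```

View pics/s6c.png

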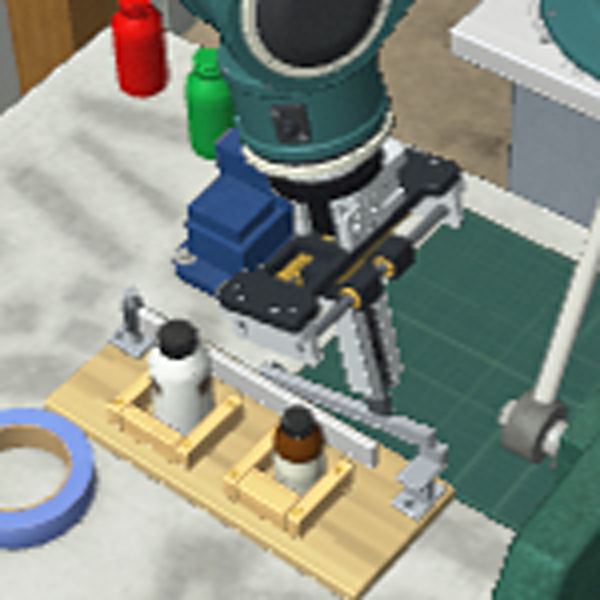

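The gate has not reached its stop yet: there is no reaction force, and the bar's end (430,430) is still over the lip. I'll keep going until there is contact.

```bash
python3 - <<'E'
from h import *
for th in(-.02,-.04,-.06,-.08,-.1):
    q,Q=tab(th,.22,0); hit=robot.move_linear(q,velocity=.03,frame=Q,threshold=9); say(f'th {th} {hit}')
    if hit or robot.get_state()["force"][0]<-8: break
for n in("side","top"): cv2.imwrite(f'pics/{n}7.png',robot.grab_frame(n)[:,:,::-1])
s=cv2.imread('pics/side7.png')
cv2.imwrite('pics/s7c.png',cv2.resize(s[185:265,220:320],None,fx=7,fy=7,interpolation=cv2.INTER_CUBIC))
E
```

```text
th -0.02 True 30.29 [0.6024 0.0772 0.1256] [-6.1  2.1  3.8] [0.06 1.23 0.49] 0.0099
```

View pics/s7c.png

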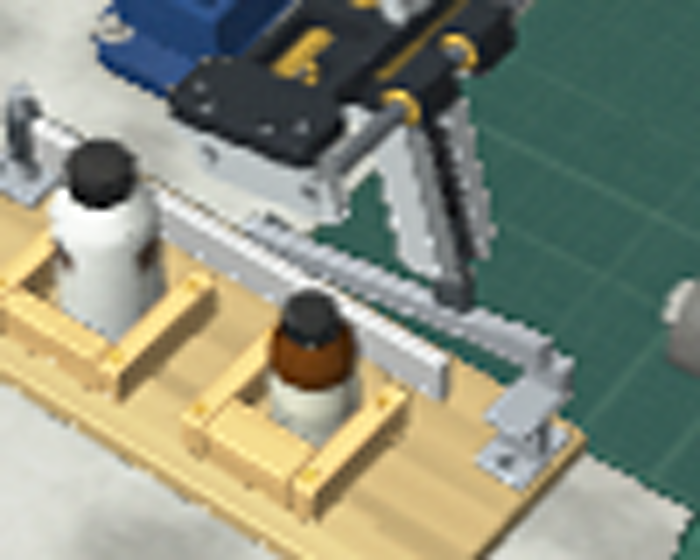

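The contact force at th≈0 suggests the gate is on its stop. I'll nudge once more to see if it is firm, then lower the bar while watching its height.

```bash
python3 - <<'E'
from h import *
q,Q=tab(-.03,.22,0); print(robot.move_linear(q,velocity=.03,frame=Q,threshold=10)); say('nudge')
p=robot.get_state()["ee_pos"]; d=p[:2]-H; th=np.arctan2(d[1],d[0])-YAW-np.arctan2(tab(0,.22,0)[0][1]+.0,1) 
x0=tab(0,.22,0)[0][:2]-H; th=np.arctan2(d[1],d[0])-np.arctan2(x0[1],x0[0]); print('theta',th)
th=min(0,th)-.002
for ph in(.15,.09,.04,.01):
    q,Q=tab(th,ph,0); hit=robot.move_linear(q,velocity=.04,frame=Q,threshold=12); say(f'ph {ph} {hit}')
    if hit: break
for n in("side","top"): cv2.imwrite(f'pics/{n}8.png',robot.grab_frame(n)[:,:,::-1])
E
```

```text
True
nudge 30.6 [0.6025 0.0776 0.125 ] [-6.5  2.9  5.3] [0.14 1.48 0.55] 0.0101
theta -0.004986054917944793
ph 0.15 True 30.84 [0.6018 0.0813 0.1191] [ 0.3 -4.1  1.3] [-1.32 -0.05  0.07] 0.0097
```

That was a false trigger: the guard tripped as the preload relaxed. I'll continue lowering.

```bash
python3 - <<'E'
from h import *
for ph in(.12,.08,.04,.01):
    q,Q=tab(-.009,ph,0); hit=robot.move_linear(q,velocity=.04,frame=Q,threshold=20); say(f'ph {ph} {hit}')
    if hit: break
for n in("side","top"): cv2.imwrite(f'pics/{n}8.png',robot.grab_frame(n)[:,:,::-1])
s=cv2.imread('pics/side8.png')
cv2.imwrite('pics/s8c.png',cv2.resize(s[185:265,220:320],None,fx=7,fy=7,interpolation=cv2.INTER_CUBIC))
E
```

```text
ph 0.12 False 31.19 [0.6026 0.0826 0.1171] [-5.4 -1.3  1.4] [-0.64  1.36  0.31] 0.0098
ph 0.08 False 31.45 [0.6026 0.0849 0.1132] [-6.  -2.7 -0.6] [-0.78  1.24  0.2 ] 0.01
ph 0.04 False 31.71 [0.6028 0.087  0.1093] [-5.5 -2.3 -0.8] [-0.86  1.25  0.13] 0.0096
ph 0.01 False 31.96 [0.6028 0.0885 0.1063] [-5.6 -3.6 -0.5] [-0.79  1.11  0.2 ] 0.0098
```

View pics/s8c.png

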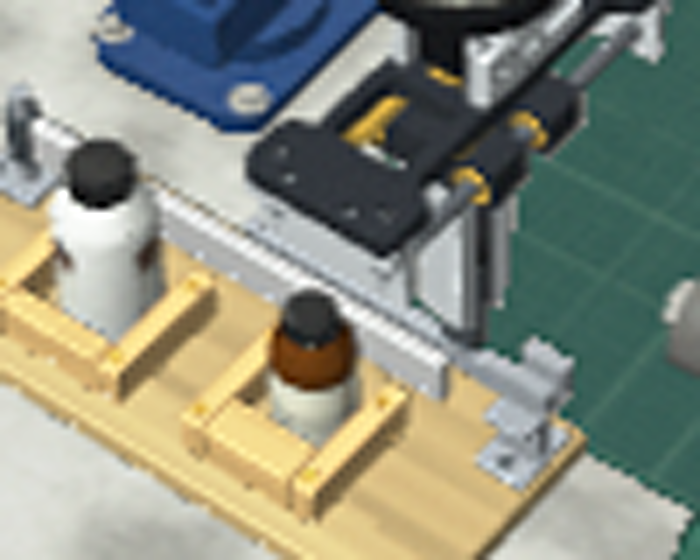

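The bar is down in the catch, behind the lip at (545,360), with the tab at level height (0.106). I have used 12 views, so the final checks will be numeric.

```bash
python3 - <<'E'
from h import *
robot.gripper_to(.035); say('open')
p=robot.get_state()["ee_pos"]
robot.move_linear(p+[0,0,.13],velocity=.12); robot.move_ptp([.42,-.05,.32],D); robot.pause(.5); say('away')
T,S=robot.camera_info("top"),robot.camera_info("side")
f={n:robot.grab_frame(n) for n in("side","top")}
for n in f: cv2.imwrite(f'pics/{n}9.png',f[n][:,:,::-1])
# dark blob nearest the expected place (black caps and button), in each view
def blob(n,i,P):
    K,R,t=cam(i); q=K@(R@np.array(P)+t); q=q[:2]/q[2]
    m=(f[n].max(2)<70).astype(np.uint8); k,_,s,c=cv2.connectedComponentsWithStats(m)
    j=[a for a in range(1,k) if 3<s[a,4]<250]; b=min(j,key=lambda a:np.linalg.norm(c[a]-q)); return q.round(1),c[b].round(1),s[b,4]
B=tab(0,0,0)[0]
for nm,P in(('button',B+[0,0,.013]),('Lcap',[*LB,.102]),('Scap',[*SB,.082])):
    for n,i in(('side',S),('top',T)): print(nm,n,*blob(n,i,P))
a=cv2.imread('pics/side8.png').astype(int);b=cv2.imread('pics/side0.png').astype(int);c=cv2.imread('pics/side9.png').astype(int)
for nm,(x0,y0,x1,y1) in {'striker/bar end 9 vs 8':(290,228,304,246)}.items(): print(nm,abs(a-c)[y0:y1,x0:x1].mean(), '9 vs 0',abs(b-c)[y0:y1,x0:x1].mean())
print('spool+tape diff', abs(b-c)[200:265,150:212].mean()); t0=cv2.imread('pics/top0.png').astype(int);t9=cv2.imread('pics/top9.png').astype(int); print('tin diff',abs(t0-t9)[260:290,135:165].mean(),'red/green',abs(t0-t9)[258:292,370:428].mean())
E
```

```text
open 32.65 [0.604  0.0891 0.107 ] [ 0.1  0.8 -0. ] [-0.09  0.03 -0.06] 0.0347
away 35.67 [ 0.42 -0.05  0.32] [0.1 0.4 0.3] [ 0.03  0.07 -0.01] 0.0351
button side [286. 220.] [286.4 223.7] 56
button top [264.1 190.7] [265.2 192.7] 43
Lcap side [233.1 208.6] [233.9 209.5] 74
Lcap top [318.5 178.3] [317.9 178.9] 66
Scap side [263.4 229.6] [264.9 231.5] 64
Scap top [281.7 180.2] [281.2 182.9] 118
striker/bar end 9 vs 8 4.431216931216931 9 vs 0 11.661375661375661
spool+tape diff 1.2021505376344086
tin diff 6.086296296296296 red/green 28.888607167004732
```

Two differences need explaining: the tin (6) and the red/green patch (29), which may be arm occlusion or shadow. I'll check both with colour centroids, and check the gate angle by running the same blob method on the first frames.

```bash
python3 - <<'E'
from h import *
T,S=robot.camera_info("top"),robot.camera_info("side")
L=lambda n:cv2.imread(f'pics/{n}.png')[:,:,::-1].astype(int)
def cen(im,m,box):
    x0,y0,x1,y1=box; ys,xs=np.nonzero(m(im[y0:y1,x0:x1])); return (round(xs.mean()+x0,1),round(ys.mean()+y0,1),len(xs)) if len(xs) else None
red=lambda a:(a[...,0]>120)&(a[...,1]<70); grn=lambda a:(a[...,1]>80)&(a[...,0]<60)&(a[...,2]<90)
tin=lambda a:(a[...,0]-a[...,2]>60)
for k in(0,9):
    s,t=L(f'side{k}'),L(f'top{k}'); print(k,'red',cen(s,red,(205,115,240,155)),'green',cen(s,grn,(232,135,252,168)),'tin',cen(t,tin,(135,262,163,289)))
def dark(im,box): return cen(im,lambda a:a.max(2)<70,box)
b0=(dark(L('top0'),(275,233,292,247)),dark(L('side0'),(293,178,306,200)));b9=(dark(L('top9'),(258,185,272,199)),dark(L('side9'),(279,213,293,232)))
v=[]
for b in(b0,b9):
    p,r=tri(T,b[0][:2],S,b[1][:2]); d=p[:2]-H; v.append(np.arctan2(d[1],d[0])); print(b,p.round(4),round(r,4),'theta',v[-1]-np.arctan2(.225,-.01)-YAW)
o=L('top9')[258:292,370:428]; print('teal/dark px in red-green patch',(o.max(2)<60).mean())
E
```

```text
0 red (np.float64(223.3), np.float64(134.6), 249) green (np.float64(242.1), np.float64(150.0), 254) tin (np.float64(148.3), np.float64(275.6), 358)
9 red (np.float64(223.3), np.float64(134.6), 251) green (np.float64(242.1), np.float64(150.0), 252) tin (np.float64(148.4), np.float64(275.6), 368)
((np.float64(281.0), np.float64(240.0), 93), (np.float64(299.9), np.float64(187.3), 64)) [0.4659 0.0437 0.1037] 0.0003 theta 0.6474313341518808
((np.float64(265.2), np.float64(192.7), 43), (np.float64(286.2), np.float64(222.6), 50)) [0.599  0.0876 0.104 ] 0.0011 theta 0.013230759032221505
teal/dark px in red-green patch 0.02383367139959432
```

```bash
python3 -c "
from rig import robot
robot.sign_off(); print(robot.get_state()['time'])"
```

```text
the job is handed in; nothing more can be done
the job is handed in; nothing more can be done
```

I put the large white bottle in the wide bay and the small amber one in the narrow bay, both upright. Then I lifted the latch bar by its tab, swung the gate to its stop and lowered the bar behind the striker before releasing it. I handed the job in at about 36 s; no verdict is reported.

**Last checks:**
- **Bottles:** both feet met the caddy floor at the expected height (0.015 m). Both caps appear within about 3 px of where they should be.
- **Latch bar:** after release the tab is at the same height as when the bar was level at the start (0.104 m in both pictures), so the bar is down. The last close-up, taken before I let go, shows it behind the lip.
- **Gate:** it pushed back with about 6 N at its stop. After release the camera reads 0.013 rad, which is about 3 mm at the tab and within about 1 px, so I can't rule out a gap that small.
- **Others:** the wax tin and the red and green bottles are unmoved. The picture around the nearest spool is unchanged.

**Checks that disagreed:**
- The two cameras differed by about 1 px on the bay position, so I placed the bottles at a compromise point.
- One force stop while lowering the bar was a false alarm, caused by the push on the gate easing off.
- A before/after comparison showed a large change around the red and green bottles in the top view. I put that down to the arm or its shadow, since the side view shows both exactly where they were.

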